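Restock a tube lane first in, first out

ROBOT

A 6-joint arm with a two-finger parallel gripper is mounted at the origin on a cart in front of the work surface, level with it; the furniture and walls round the work are solid. World frame = base frame: x ahead of the robot, y to its left, z up, the work surface at z = 0. Lengths are in m, angles in rad, forces in N, time in s.
With the tool pointing down it reaches from about 0.275 to 0.85 m from the base axis. Payload 5.2 kg.
Tool frame: the origin (TCP) lies on the mounting face of the last link; the fingertips stand 173 mm ahead of it and the grasp point (between the pads) lies 155 mm ahead of it; z points along the fingers, y is the line along which they close (so a half turn about z gives the same grasp; the last joint's range is limited). The gripper opens to 85 mm and grips with 20 to 120 N. Pads are 22 mm wide; open, the fingers measure 114 mm over their backs; the gripper's body (76 mm by 85 mm) begins 54 mm behind the grasp point. The pads swing forward as they close: fully open they stand 13 mm farther back than shut.
Start: joints at [0.952, 0.259, 1.535, -0, 1.348, -0.203], TCP at [0.222, 0.503, 0.405] pointing down, gripper open.
Joint ranges: [-3.14, 3.14], [-0.91, 2.08], [0.19, 2.58], [-1.22, 4.36], [0.22, 2.71], [-3.12, 3.12]. Speed limits (rad/s): [2.57, 2.57, 3.14, 3.14, 3.14, 3.14].

INTERFACE

Orientations are given as a unit quaternion [w, x, y, z].
In Python, from cell import readout, camera, camera_info, r gives the robot as it stands. The module is installed in compiled form; this text tells all that it offers.
- The arm moves only by the tool apply_moves, never from a script. Its argument "targets" is a list of rows, each an object with "delta_pos": the shift along the world's x, y, z in units of 50 mm (1.0 is 50 mm), a list of three; "angular": the turn, a rotation vector about the world's x, y, z in units of 8 degrees (1.0 is 8 degrees), a list of three; "fingers": the opening, from 0 (shut) to 1 (fully open). A call has exactly 5 rows; each row shifts and turns the commanded pose from where the row before left it; what a row does not reach is not made up. A row lasts 1/10 s, in which the tool goes at most 50 mm and 8.59 degrees, less where a joint would pass 70% of its speed; a pose out of reach is approached as far as the arm can. A call is refused whole if a number of a shift passes 1 or a number of a turn 1, either way. A call with a gripper value outside its range is refused whole. The fingers move at their own pace and stop on an object; "grip_force" is the grip in N (left out, the last holds). Time passes only in rows, so rows that do not move let the fingers close, or fill a call up. It gives the time, the measured TCP pose, the force, the opening and the grip force at its end, in the units of the state.
- readout.get_state(): the state, without advancing time (a new reading comes with each control period).
- camera(name): name is "scene" or "top" or "wrist"; returns the picture (384x512x3 uint8, blue, green, red); there is no depth.
- camera_info(name): a dict with "camera_matrix" (3x3 intrinsics, pixels), "world_to_cam" (4x4, takes a point from world to camera coordinates). Camera axes: x right, y up, looking along -z (the intrinsics and any distortion apply to the point x, -y, -z); pixel columns grow to the right and rows downward; lengths in m; the calibration is good to about 2 mm. A picture is of the moment at which its call begins: read the wrist's pose just before it. camera_info takes no time and is no camera call; for the wrist camera it gives the pose at the moment of the call.
- r.hand_in(): hands the job in; it is judged then, once.
The state is a dict: "time_s": time; "q": joint angles; "qd": joint speeds; "tau": joint torques, N m; "ee_pos": TCP position; "tool_rot": TCP orientation; "wrist_force": force on the tool from outside, world axes, zero at the start; "moment": the same for the moment, N m; "opening": opening from 0.0 (shut) to 1.0 (fully open); "gripper_force": force on a finger pad.
Only numpy, scipy, OpenCV 4.12 (cv2) and the standard library are available. Lean on these libraries where they do the work, as an engineer would, in place of code of your own. Each camera call takes 0.05 s, during which the arm holds its last target. There are 200 camera calls.

TASK

Restock the blue-labelled tube lane first in, first out: first bring the two part-used tubes that stand at its back forward, the one that stands ahead right up to the front stop (the end with the blue label) and the other close behind it, and only then stand the two new blue-disc tubes from the bench in the lane behind them. Tubes with another disc or none do not belong in it: leave them standing where they are. Carry the tubes upright; all four blue-disc tubes shall end standing on the lane's floor, released.

Things in the scene. Friction and masses are not known exactly. Their poses are not given: they have to be found in the camera images.
- lane: Open-topped holder for one row of tubes, fixed: white floor and end plates, two steel rods 49 mm high along each side. Origin at the centre of its underside; x runs from front to back, z up. Floor top 6 mm above the bench. Inside 200 mm long (x -100 to +100 mm), 46 mm wide (y -23 to +23 mm), no dividers; four tubes fit with centres at about x = -74, -25, +25, +74 mm.
- lane_front (a point): Middle of the top edge of the lane's front plate (the front stop), 52 mm above the bench, 103 mm from the lane's centre in its -x direction; a sloping blue label plate hangs outside it. The back plate is plain white and 66 mm high.
- microscope_post (a point): Top of the thin upright post of the fixed stereo microscope, 367 mm above the bench, 440 mm straight ahead of the robot base; its head (up to about 310 mm high) and stand lie within 80 mm to either side and from 40 mm beyond the post to 200 mm before it. Between left and right go round beyond it, at least 120 mm farther from the robot than the post.
- old_1: 50 ml skirted tube standing upright, clear body 32 mm in diameter, ribbed orange screw cap 38 mm in diameter from 110 to 127 mm above its foot, with a blue disc on the cap; part used; at the start it stands in the back half of the lane, the one ahead (nearer the front stop). Origin at the centre of its foot, z up along the tube; about 60 g; round, so its yaw means nothing.
- old_2: 50 ml skirted tube standing upright, clear body 32 mm in diameter, ribbed orange screw cap 38 mm in diameter from 110 to 127 mm above its foot, with a blue disc on the cap; part used; at the start it stands in the lane behind the first, near the back plate. Origin at the centre of its foot, z up along the tube; about 60 g; round, so its yaw means nothing.
- new_1: 50 ml skirted tube standing upright, clear body 32 mm in diameter, ribbed orange screw cap 38 mm in diameter from 110 to 127 mm above its foot, with a blue disc on the cap; new and fuller; at the start somewhere on the bench. Origin at the centre of its foot, z up along the tube; about 60 g; round, so its yaw means nothing. Interchangeable with new_2.
- new_2: 50 ml skirted tube standing upright, clear body 32 mm in diameter, ribbed orange screw cap 38 mm in diameter from 110 to 127 mm above its foot, with a blue disc on the cap; new and fuller; at the start somewhere on the bench. Origin at the centre of its foot, z up along the tube; about 60 g; round, so its yaw means nothing. Interchangeable with new_1.
- green_tube: 50 ml skirted tube standing upright, clear body 32 mm in diameter, ribbed orange screw cap 38 mm in diameter from 110 to 127 mm above its foot, with a green disc on the cap; on the bench; not to be moved. Origin at the centre of its foot, z up along the tube; about 60 g; round, so its yaw means nothing.
- white_tube: 50 ml skirted tube standing upright, clear body 32 mm in diameter, ribbed orange screw cap 38 mm in diameter from 110 to 127 mm above its foot, with a white disc on the cap and brown contents; on the bench; not to be moved. Origin at the centre of its foot, z up along the tube; about 60 g; round, so its yaw means nothing.
- plain_tube: 50 ml skirted tube standing upright, clear body 32 mm in diameter, ribbed orange screw cap 38 mm in diameter from 110 to 127 mm above its foot, with no disc on the cap (all orange), empty; on the bench; not to be moved. Origin at the centre of its foot, z up along the tube; about 60 g; round, so its yaw means nothing.
There are look-alikes about, which are no part of the job. Leave any purple or yellow look-alike of the old_1 alone.

How it is judged:
On the way, in this order (a step that is already met when the one before it is completed fails the run):
1. the two old tubes stand at the front of the lane in their old order, let go, while both new tubes are still out of it (x of old_1 in the frame of lane between -0.095 and -0.055 m and y of old_1 in the frame of lane between -0.014 and 0.014 m and z of old_1 in the frame of lane between 0.001 and 0.011 m and angle between each of old_1, old_2's own z axis and vertical below 0.1 rad and x of old_2 in the frame of lane between -0.06 and 0 m and y of old_2 in the frame of lane between -0.014 and 0.014 m and z of old_2 in the frame of lane between 0.001 and 0.011 m and contact force between the fingers and old_1 below 0.3 N and contact force between the fingers and old_2 below 0.3 N and (y of new_1 in the frame of lane above 0.035 m or y of new_1 in the frame of lane below -0.035 m or x of new_1 in the frame of lane above 0.12 m or x of new_1 in the frame of lane below -0.12 m) and (y of new_2 in the frame of lane above 0.035 m or y of new_2 in the frame of lane below -0.035 m or x of new_2 in the frame of lane above 0.12 m or x of new_2 in the frame of lane below -0.12 m)), for 0.2 s.
2. the two new tubes stand in the lane behind them (x of old_1 in the frame of lane between -0.095 and -0.055 m and y of old_1 in the frame of lane between -0.014 and 0.014 m and z of old_1 in the frame of lane between 0.001 and 0.011 m and angle between each of old_1, old_2, new_1, new_2's own z axis and vertical below 0.1 rad and x of old_2 in the frame of lane between -0.06 and 0 m and y of old_2 in the frame of lane between -0.014 and 0.014 m and z of old_2 in the frame of lane between 0.001 and 0.011 m and x of new_1 in the frame of lane between -0.02 and 0.095 m and y of new_1 in the frame of lane between -0.014 and 0.014 m and z of new_1 in the frame of lane between 0.001 and 0.011 m and x of new_2 in the frame of lane between -0.02 and 0.095 m and y of new_2 in the frame of lane between -0.014 and 0.014 m and z of new_2 in the frame of lane between 0.001 and 0.011 m), for 0.2 s.
At the end, for the whole second after the job is handed in: Four blue-disc tubes upright (6 degrees), at rest on the lane floor: old_1 with its centre within 45 mm of the front plate, old_2 next in the front half, new_1 and new_2 behind in either order. The other three tubes stand within 20 mm of where they were (all of step 2 and linear speed of each of old_1, old_2, new_1, new_2 below 0.03 m/s and angular speed of each of old_1, old_2, new_1, new_2 below 0.8 rad/s and distance of each of green_tube, white_tube, plain_tube from where it was at the start of the episode below 0.02 m and angle between each of green_tube, white_tube, plain_tube's own z axis and vertical below 0.1 rad); the robot touches nothing.
It fails at once if a tube that does not belong is shifted or knocked over (distance of any of green_tube, white_tube, plain_tube from where it was at the start of the episode above 0.02 m or angle between any of green_tube, white_tube, plain_tube's own z axis and vertical above 0.5 rad).
It fails at once if one of the lane's tubes is tipped over (angle between any of old_1, old_2, new_1, new_2's own z axis and vertical above 0.8 rad).
It also fails if it takes over 93 s, if anything falls off the work surface, if the arm or the gripper's body presses on something with over 40 N, if the wrist force passes 120 N, or if a joint passes its speed limit or range.

## Working session

There is one attempt and no reset: what is moved stays moved. The work goes in short steps, Python scripts to look and compute and a tool call to move; the robot and the scene stay as the last step left them, time stands still between calls to the robot, and variables do not carry over. Pictures are saved under pics/ and viewed, at most 14 in all, crops included, and the job is handed in when it is done.

Besides the shell and the picture viewer there is one more tool, called after "Request:" as name([rows], argument=value, ...), one row to a line, values as JSON. apply_moves: Moves the arm, as the interface text tells. Its arguments: {"type":"object","properties":{"targets":{"type":"array","items":{"type":"object","properties":{"delta_pos":{"type":"array","items":{"type":"number"}},"angular":{"type":"array","items":{"type":"number"}},"fingers":{"type":"number"}}}},"grip_force":{"type":"number"}},"required":["targets"]}

```bash
mkdir -p pics; python3 - <<'E'
from cell import readout,camera,camera_info
import cv2
for n in("scene","top"):
    cv2.imwrite(f"pics/{n}0.png",camera(n)); i=camera_info(n); print(n,i["camera_matrix"],i["world_to_cam"])
s=readout.get_state();print({k:s[k] for k in("time_s","ee_pos","tool_rot","opening","gripper_force")})
E
```

```text
scene [[498.97712687   0.         256.38143126]
 [  0.         498.97712687 190.96992449]
 [  0.           0.           1.        ]] [[ 0.43857494 -0.89863446  0.01039886 -0.25451258]
 [ 0.43769824  0.22369422  0.87085082 -0.43800053]
 [-0.78490272 -0.37738178  0.4914374  -1.10392893]
 [ 0.          0.          0.          1.        ]]
top [[483.21288031   0.         258.81826694]
 [  0.         483.21288031 182.66648789]
 [  0.           0.           1.        ]] [[ 2.74642223e-02 -9.99608950e-01  5.25964318e-03 -3.02552396e-02]
 [ 9.87446526e-01  2.79480518e-02  1.55461460e-01 -5.98698508e-01]
 [-1.55547663e-01  9.23988292e-04  9.87827956e-01 -1.46670428e+00]
 [ 0.00000000e+00  0.00000000e+00  0.00000000e+00  1.00000000e+00]]
{'time_s': 0.1, 'ee_pos': array([0.22202773, 0.50298344, 0.40394222]), 'tool_rot': array([-3.39427604e-04,  2.06421008e-01,  9.78462907e-01, -7.69132235e-04]), 'opening': 0.9982564780424804, 'gripper_force': 0.0}
```

View pics/top0.png

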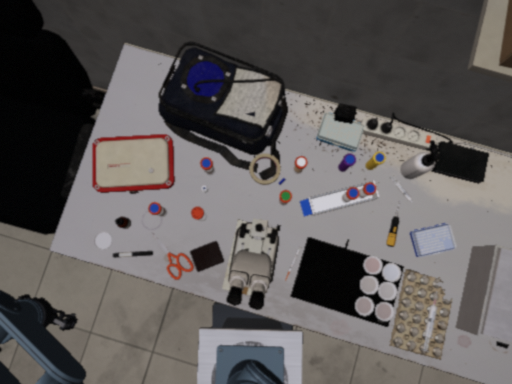

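View pics/scene0.png

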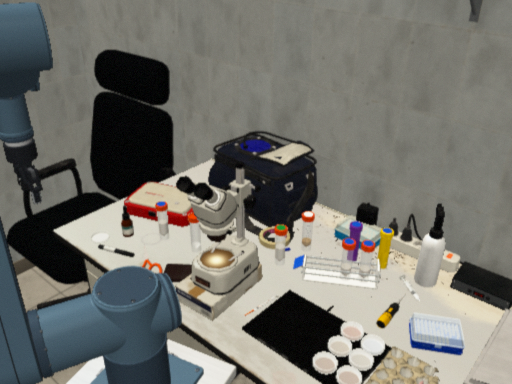

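The top view shows the lane running from (303,208), the blue label, to (378,188). Candidates:
- Blue discs in the lane at (352,194) and (369,189).
- Blue discs on the bench at (207,164) and (157,210).
- Not to be moved: green (285,197), white (302,163), plain (198,213).
- Look-alikes: purple (347,162), yellow (375,160).

Next I'll measure these and take a close crop.

```bash
cat >h.py <<'E'
import numpy as np,cv2
from cell import readout,camera,camera_info
def ray(n,uv,z,info=None):
    i=info or camera_info(n);W=np.array(i["world_to_cam"]);K=np.array(i["camera_matrix"])
    p=np.linalg.inv(K)@[uv[0],uv[1],1];d=W[:3,:3].T@[p[0],-p[1],-p[2]];c=-W[:3,:3].T@W[:3,3]
    return c+d*(z-c[2])/d[2]
def proj(n,P,info=None):
    i=info or camera_info(n);W=np.array(i["world_to_cam"]);K=np.array(i["camera_matrix"])
    p=W[:3,:3]@np.array(P)+W[:3,3];q=K@[p[0],-p[1],-p[2]];return q[:2]/q[2]
def blobs(m,amin=6):
    n,l,s,c=cv2.connectedComponentsWithStats(m.astype(np.uint8));return [(c[k].round(1),s[k,4],s[k,:4]) for k in range(1,n) if s[k,4]>=amin]
E
python3 - <<'E'
from h import *
a=cv2.imread("pics/top0.png");h=cv2.cvtColor(a,cv2.COLOR_BGR2HSV)
H,S,V=h[...,0],h[...,1],h[...,2]
org=((H<14)|(H>174))&(S>130)&(V>90); blue=(H>100)&(H<130)&(S>110)&(V>70)
for nm,m in(("org",org),("blue",blue)):
    for c,A,b in blobs(m,6):
        if 120<c[1]<225 and A<400: print(nm,c,A,b,ray("top",c,.127).round(3),ray("top",c,.133).round(3))
# refined cap = union of discs and orange
cap=cv2.morphologyEx((org|blue).astype(np.uint8),cv2.MORPH_CLOSE,np.ones((3,3)))
for c,A,b in blobs(cap,30):
    if 120<c[1]<225 and A<500: print("cap",c,A,b,ray("top",c,.125).round(4))
b=a[140:240,130:400];cv2.imwrite("pics/crop0.png",cv2.resize(b,None,fx=2.9,fy=2.9,interpolation=cv2.INTER_CUBIC))
E
```

```text
org [131.6 137.5] 193 [ 98 135  68   7] [0.713 0.372 0.127] [0.712 0.371 0.133]
org [427.8 139. ] 22 [426 136   4   7] [ 0.734 -0.519  0.127] [ 0.733 -0.517  0.133]
org [170.5 160.7] 178 [168 139   6  44] [0.646 0.252 0.127] [0.644 0.251 0.133]
org [ 94.  164.9] 123 [ 93 144   4  42] [0.626 0.478 0.127] [0.625 0.476 0.133]
org [207.6 166.1] 25 [202 159  10  11] [0.632 0.14  0.127] [0.631 0.14  0.133]
org [298.6 166. ] 25 [295 161  11   8] [ 0.64  -0.131  0.127] [ 0.639 -0.13   0.133]
org [132.9 187.6] 288 [ 98 184  74   8] [0.561 0.358 0.127] [0.561 0.357 0.133]
org [366.6 190.8] 29 [363 184  11  11] [ 0.571 -0.333  0.127] [ 0.57  -0.332  0.133]
org [348.8 194.3] 26 [347 188   8  11] [ 0.559 -0.28   0.127] [ 0.559 -0.279  0.133]
org [284.9 197.1] 43 [280 190  12  13] [ 0.546 -0.092  0.127] [ 0.545 -0.091  0.133]
org [157.8 209.4] 27 [152 203   9  11] [0.499 0.281 0.127] [0.498 0.28  0.133]
org [197.1 212.6] 112 [192 207  12  12] [0.493 0.165 0.127] [0.492 0.164 0.133]
blue [349.6 158.9] 76 [345 155  10   9] [ 0.666 -0.283  0.127] [ 0.665 -0.282  0.133]
blue [379.2 157.1] 40 [376 154 
[... 623 characters left out ...]
ap [147.2 177.4] 468 [ 98 139  76  53] [0.5935 0.3184 0.125 ]
cap [ 94.  164.6] 125 [ 93 144   4  42] [0.6276 0.4791 0.125 ]
cap [349.6 158.9] 76 [345 155  10   9] [ 0.6667 -0.2833  0.125 ]
cap [379.2 157.1] 40 [376 154   7   7] [ 0.6748 -0.3721  0.125 ]
cap [206.5 163.9] 91 [202 159  10  11] [0.6393 0.1442 0.125 ]
cap [368.5 188.9] 96 [363 183  11  12] [ 0.5775 -0.3392  0.125 ]
cap [351.7 193.2] 94 [347 188  12  11] [ 0.5632 -0.2893  0.125 ]
cap [285. 197.] 45 [280 190  12  13] [ 0.5463 -0.092   0.125 ]
cap [305.7 207.1] 130 [300 199  12  17] [ 0.5181 -0.1536  0.125 ]
cap [155.4 208.4] 93 [150 203  11  11] [0.5018 0.2884 0.125 ]
cap [197.1 212.6] 112 [192 207  12  12] [0.4929 0.1653 0.125 ]
```

View pics/crop0.png

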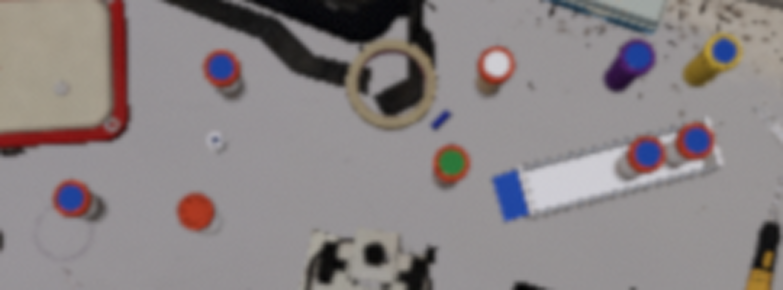

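The crop confirms the choice: four blue discs on orange caps, two of them inside the lane and two on the bench at left. Purple and yellow have bodies of their own colour. Next I'll get the lane axis and bag clearance, and cross-check the caps in the scene view.

```bash
python3 - <<'E'
from h import *
a=cv2.imread("pics/top0.png");s=cv2.imread("pics/scene0.png")
h=cv2.cvtColor(a,cv2.COLOR_BGR2HSV)
m=((h[...,2]>195)&(h[...,1]<40)).astype(np.uint8);m[:180]=0;m[218:]=0;m[:,:300]=0;m[:,385:]=0
n,l,st,c=cv2.connectedComponentsWithStats(m);k=1+st[1:,4].argmax();print(st[k])
pts=np.array([ray("top",p[::-1],.006)[:2] for p in np.argwhere(l==k)],np.float32)
print(cv2.minAreaRect(pts*1000), cv2.boxPoints(cv2.minAreaRect(pts*1000)))
hs=cv2.cvtColor(s,cv2.COLOR_BGR2HSV);b=(hs[...,0]>100)&(hs[...,0]<130)&(hs[...,1]>110)&(hs[...,2]>70)
for c,A,bb in blobs(b,8): print("scene",c,A,ray("scene",c,.127).round(3),ray("scene",c,.133).round(3))
for p in((265,150),(285,100),(170,125)): print("bag",p,ray("top",p,0).round(3),ray("top",p,.2).round(3))
for p in((242,167),(230,165),(316,150),(285,220)): print("bagscene",p,ray("scene",p,.0).round(3),ray("scene",p,.2).round(3))
E
```

```text
[312 192  33  20 382]
((550.6970825195312, -238.19796752929688), (40.361812591552734, 106.9447021484375), 15.671159744262695) [[ 516.82263 -192.16449]
 [ 545.7101  -295.13382]
 [ 584.57153 -284.23145]
 [ 555.6841  -181.26212]]
scene [257.  145.4] 254 [1.039 0.223 0.127] [1.027 0.217 0.133]
scene [241.6 145.5] 18 [1.011 0.276 0.127] [0.999 0.269 0.133]
scene [160.9 203.4] 25 [0.508 0.297 0.127] [0.5   0.29  0.133]
scene [356.1 223.8] 43 [ 0.671 -0.28   0.127] [ 0.662 -0.282  0.133]
scene [386.8 230.2] 29 [ 0.678 -0.368  0.127] [ 0.669 -0.369  0.133]
scene [348.7 240.7] 39 [ 0.578 -0.285  0.127] [ 0.569 -0.287  0.133]
scene [368.1 242.9] 36 [ 0.592 -0.336  0.127] [ 0.583 -0.338  0.133]
scene [359.3 244.4] 11 [ 0.574 -0.317  0.127] [ 0.566 -0.318  0.133]
scene [287.  248.9] 10 [ 0.465 -0.147  0.127] [ 0.457 -0.15   0.133]
scene [298.2 261.6] 90 [ 0.426 -0.195  0.127] [ 0.419 -0.198  0.133]
scene [434.8 347. ] 321 [ 0.284 -0.562  0.127] [ 0.277 -0.562  0.133]
bag (265, 150) [ 0.715 -0.031  0.   ] [ 0.67  -0.028  0.2  ]
bag (285, 100) [ 0.887 -0.093  0.   ] [ 0.819 -0.082  0.2  ]
bag (170, 125) [0.79  0.284 0.   ] [0.735 0.245 0.2  ]
bagscene (242, 167) [1.071 0.305 0.   ] [0.718 0.121 0.2  ]
bagscene (230, 165) [1.064 0.358 0.   ] [0.713 0.163 0.2  ]
bagscene (316, 150) [1.369 0.091 0.   ] [ 0.952 -0.047  0.2  ]
bagscene (285, 220) [ 0.779 -0.012  0.   ] [ 0.49  -0.128  0.2  ]
```

Request:
apply_moves([
  {"delta_pos": [0.8, -0.5, 0.2], "angular": [0, 0, -1], "fingers": 1},
  {"delta_pos": [0.8, -0.5, 0.2], "angular": [0, 0, -1], "fingers": 1},
  {"delta_pos": [0.8, -0.5, 0.2], "angular": [0, 0, -1], "fingers": 1},
  {"delta_pos": [0.8, -0.5, 0.2], "angular": [0, 0, -1], "fingers": 1},
  {"delta_pos": [0.8, -0.5, 0.2], "angular": [0, 0, -1], "fingers": 1},
])

```text
time_s: 0.6
ee_pos: [0.4234, 0.3769, 0.4548]
tool_rot: [-0.0, 0.531, 0.847, -0.0]
wrist_force: [0.6, 1.1, -0.6]
opening: 1.0
gripper_force: 0.0
```

Request:
apply_moves([
  {"delta_pos": [0.8, -0.5, 0], "angular": [0, 0, -1], "fingers": 1},
  {"delta_pos": [0.8, -0.5, 0], "angular": [0, 0, -0.3], "fingers": 1},
  {"delta_pos": [0.8, -0.5, 0], "angular": [0, 0, 0], "fingers": 1},
  {"delta_pos": [0.7, -0.5, 0], "angular": [0, 0, 0], "fingers": 1},
  {"delta_pos": [0, -1, 0], "angular": [0, 0, 0], "fingers": 1},
])

```text
time_s: 1.1
ee_pos: [0.5809, 0.2276, 0.4516]
tool_rot: [-0.001, 0.603, 0.798, -0.0]
wrist_force: [0.7, -0.1, -0.1]
opening: 0.998
gripper_force: 0.0
```

Request:
apply_moves([
  {"delta_pos": [0, -1, 0]},
  {"delta_pos": [0, -1, 0]},
  {"delta_pos": [0, -1, 0]},
  {"delta_pos": [0, -1, 0]},
  {"delta_pos": [0, -1, 0]},
])

```text
schema error: expected keys delta_pos, angular, fingers
```

Request:
apply_moves([
  {"delta_pos": [0, -1, 0]},
  {"delta_pos": [0, -1, 0]},
  {"delta_pos": [0, -1, 0]},
  {"delta_pos": [0, -0.9, 0]},
  {"delta_pos": [0, 0, 0]},
])

```text
schema error: expected keys delta_pos, angular, fingers
```

```bash
python3 - <<'E'
from h import *
s=readout.get_state();i=camera_info("wrist");a=camera("wrist");cv2.imwrite("pics/w1.png",a)
import pickle;pickle.dump(i,open("w1.pkl","wb"));print(s["ee_pos"],s["tool_rot"],i)
E
```

```text
[0.5809174  0.22764514 0.45157768] [-7.86054912e-04  6.03225229e-01  7.97570367e-01 -4.63238448e-04] {'camera_matrix': array([[337.9270533 ,   0.        , 258.29920414],
       [  0.        , 337.9270533 , 189.04474325],
       [  0.        ,   0.        ,   1.        ]]), 'world_to_cam': array([[ 0.9622248 ,  0.27225237, -0.00144544, -0.61959629],
       [-0.26135001,  0.9221788 , -0.28510073, -0.00859638],
       [-0.0762864 ,  0.27470876,  0.95849647, -0.44093781],
       [ 0.        ,  0.        ,  0.        ,  1.        ]])}
```

View pics/w1.png

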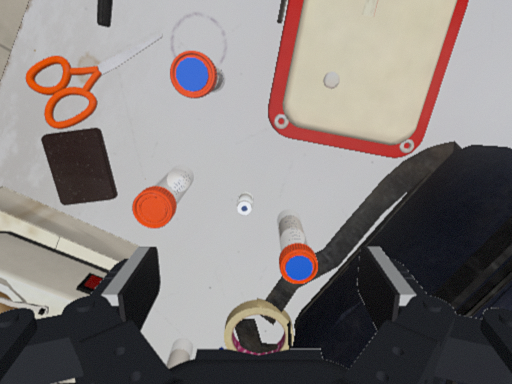

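The wrist view looks ahead over the left bench: blue discs at (193,73) and (299,268), plain tube at (155,208). I'll measure these later from this picture.

Request:
apply_moves([
  {"delta_pos": [0, -1, 0], "angular": [0, 0, 0], "fingers": 1},
  {"delta_pos": [0, -1, 0], "angular": [0, 0, 0], "fingers": 1},
  {"delta_pos": [0, -1, 0], "angular": [0, 0, 0], "fingers": 1},
  {"delta_pos": [0, -1, 0], "angular": [0, 0, 0], "fingers": 1},
  {"delta_pos": [0, -1, 0], "angular": [0, 0, 0], "fingers": 1},
])

```text
time_s: 1.65
ee_pos: [0.5765, -0.0235, 0.4545]
tool_rot: [-0.0, 0.603, 0.798, -0.0]
wrist_force: [0.9, 0.1, 0.0]
opening: 1.001
gripper_force: 0.0
```

Request:
apply_moves([
  {"delta_pos": [0, -1, 0], "angular": [0, 0, 0], "fingers": 1},
  {"delta_pos": [0, -1, 0], "angular": [0, 0, 0], "fingers": 1},
  {"delta_pos": [0, -1, 0], "angular": [0, 0, 0], "fingers": 1},
  {"delta_pos": [0, -1, 0], "angular": [0, 0, 0], "fingers": 1},
  {"delta_pos": [0, -1, 0], "angular": [0, 0, 0], "fingers": 1},
])

```text
time_s: 2.15
ee_pos: [0.5767, -0.2736, 0.4544]
tool_rot: [-0.0, 0.603, 0.797, 0.0]
wrist_force: [0.8, 0.2, 0.7]
opening: 0.997
gripper_force: 0.0
```

Request:
apply_moves([
  {"delta_pos": [0, -1, 0], "angular": [0, 0, 0], "fingers": 1},
  {"delta_pos": [0, -0.8, 0], "angular": [0, 0, 0], "fingers": 1},
  {"delta_pos": [0, 0, 0], "angular": [0, 0, 0], "fingers": 1},
  {"delta_pos": [0, 0, 0], "angular": [0, 0, 0], "fingers": 1},
  {"delta_pos": [0, 0, 0], "angular": [0, 0, 0], "fingers": 1},
])

```text
time_s: 2.65
ee_pos: [0.5773, -0.3607, 0.4545]
tool_rot: [-0.001, 0.603, 0.798, 0.0]
wrist_force: [0.1, 0.3, 0.3]
opening: 1.002
gripper_force: 0.0
```

```bash
python3 - <<'E'
from h import *
import pickle
i1=pickle.load(open("w1.pkl","rb"))
s=readout.get_state();i=camera_info("wrist");a=camera("wrist");cv2.imwrite("pics/w2.png",a);pickle.dump(i,open("w2.pkl","wb"))
print(s["ee_pos"])
for f,inf,z in(("w1",i1,.1275),("w2",i,.1335)):
    h=cv2.cvtColor(cv2.imread(f"pics/{f}.png"),cv2.COLOR_BGR2HSV)
    b=(h[...,0]>100)&(h[...,0]<130)&(h[...,1]>110)&(h[...,2]>70)
    for c,A,bb in blobs(b,60): print(f,c,A,bb,ray("wrist",c,z,inf).round(4))
E
```

```text
[ 0.57728345 -0.36068459  0.45448008]
w1 [191.6  74. ] 828 [176  58  32  33] [0.5043 0.2937 0.1275]
w1 [298.6 267.5] 506 [286 256  26  24] [0.6426 0.1485 0.1275]
w2 [430.5  81.9] 422 [404  54  51  69] [ 0.6902 -0.2472  0.1335]
w2 [268.1  90.6] 794 [253  75  31  33] [ 0.5649 -0.2898  0.1335]
w2 [384.9 114.1] 801 [369  98  33  33] [ 0.6641 -0.2813  0.1335]
w2 [386.  142.2] 133 [379 130  20  26] [ 0.6739 -0.303   0.1335]
w2 [268.5 153. ] 683 [254 139  30  29] [ 0.5797 -0.3394  0.1335]
w2 [357.1 210.4] 554 [344 198  27  26] [ 0.672  -0.368   0.1335]
w2 [125.  225.3] 340 [ 87 221  63  25] [ 0.4715 -0.44    0.1335]
```

View pics/w2.png

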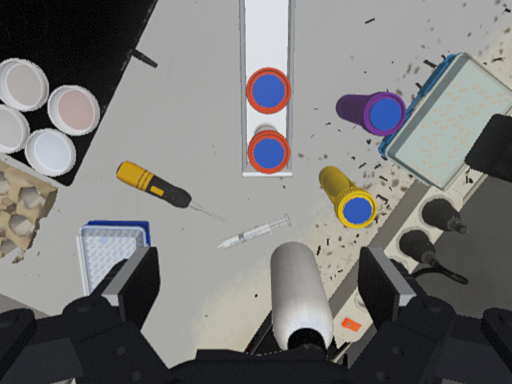

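The wrist view shows the lane with old_1's disc at (268,91), old_2's at (268,153) and the back plate near row 174. Purple and yellow stand outside it.

```bash
python3 - <<'E'
from h import *
import pickle
i=pickle.load(open("w2.pkl","rb"));a=cv2.imread("pics/w2.png");g=cv2.cvtColor(a,cv2.COLOR_BGR2GRAY)
for r in(10,30,50,120,165):print(r,list(g[r,236:300]))
print([list(g[164:184,c]) for c in(246,267,287)])
L=lambda u,v,z:ray("wrist",(u,v),z,i)
for v in(10,165):print(L(243.5,v,.049).round(4),L(292.5,v,.049).round(4))
print(L(267,174,.066).round(4),L(267,177,.066).round(4))
E
```

```text
10 [np.uint8(168), np.uint8(170), np.uint8(160), np.uint8(131), np.uint8(143), np.uint8(153), np.uint8(156), np.uint8(142), np.uint8(129), np.uint8(183), np.uint8(225), np.uint8(223), np.uint8(222), np.uint8(223), np.uint8(222), np.uint8(221), np.uint8(222), np.uint8(222), np.uint8(223), np.uint8(222), np.uint8(222), np.uint8(223), np.uint8(222), np.uint8(222), np.uint8(223), np.uint8(222), np.uint8(221), np.uint8(222), np.uint8(221), np.uint8(223), np.uint8(221), np.uint8(222), np.uint8(223), np.uint8(222), np.uint8(222), np.uint8(222), np.uint8(221), np.uint8(223), np.uint8(223), np.uint8(222), np.uint8(221), np.uint8(221), np.uint8(221), np.uint8(222), np.uint8(221), np.uint8(222), np.uint8(222), np.uint8(222), np.uint8(221), np.uint8(223), np.uint8(225), np.uint8(215), np.uint8(148), np.uint8(124), np.uint8(115), np.uint8(146), np.uint8(154), np.uint8(155), np.uint8(154), np.uint8(169), np.uint8(171), np.uint8(170), np.uint8(168), np.uint8(170)]
30 [np.uint8(166), np.uint8(167), np.uint8(165), np.uint8(144), np.uint8(130), np.uint8(153), np.uint8(156), np.uint8(151), np.uint8(134
[... 4059 characters left out ...]
93), np.uint8(106), np.uint8(106), np.uint8(109), np.uint8(110), np.uint8(108), np.uint8(129), np.uint8(187), np.uint8(213), np.uint8(174), np.uint8(153), np.uint8(167), np.uint8(169), np.uint8(168), np.uint8(168), np.uint8(167), np.uint8(167)], [np.uint8(113), np.uint8(122), np.uint8(121), np.uint8(121), np.uint8(141), np.uint8(163), np.uint8(165), np.uint8(167), np.uint8(200), np.uint8(224), np.uint8(222), np.uint8(201), np.uint8(165), np.uint8(155), np.uint8(168), np.uint8(170), np.uint8(168), np.uint8(169), np.uint8(168), np.uint8(170)]]
[ 0.5221 -0.2223  0.049 ] [ 0.569 -0.209  0.049]
[ 0.5632 -0.3745  0.049 ] [ 0.6164 -0.3594  0.049 ]
[ 0.59   -0.3733  0.066 ] [ 0.591  -0.3766  0.066 ]
```

Request:
apply_moves([
  {"delta_pos": [-0.13, 0.71, 0], "angular": [0, 0, 0], "fingers": 1},
  {"delta_pos": [-0.12, 0.71, 0], "angular": [0, 0, 0], "fingers": 1},
  {"delta_pos": [0, 0, 0], "angular": [0, 0, 0], "fingers": 1},
  {"delta_pos": [0, 0, -0.8], "angular": [0, 0, 0], "fingers": 1},
  {"delta_pos": [0, 0, -0.8], "angular": [0, 0, 0], "fingers": 1},
], grip_force=30)

```text
time_s: 3.2
ee_pos: [0.5653, -0.2893, 0.3764]
tool_rot: [0.003, 0.602, 0.798, -0.0]
wrist_force: [0.3, -0.7, -0.9]
opening: 0.996
gripper_force: 0.0
```

```bash
python3 - <<'E'
from h import *
s=readout.get_state();i=camera_info("wrist");a=camera("wrist");cv2.imwrite("pics/w3.png",a)
print(s["ee_pos"])
h=cv2.cvtColor(a,cv2.COLOR_BGR2HSV)
b=(h[...,0]>100)&(h[...,0]<130)&(h[...,1]>110)&(h[...,2]>70)
for c,A,bb in blobs(b,60): print(c,A,bb,ray("wrist",c,.1335,i).round(4))
E
```

```text
[ 0.56527216 -0.28926536  0.37641231]
[257.5  11. ] 1428 [227   0  62  24] [ 0.5339 -0.1803  0.1335]
[445.1 160. ] 1010 [408 123  75  80] [ 0.6717 -0.2295  0.1335]
[257.2 201.8] 1147 [238 184  39  37] [ 0.5647 -0.2891  0.1335]
[401.4 225.7] 1101 [382 208  40  36] [ 0.6627 -0.2789  0.1335]
[258.2 271.5] 957 [240 255  37  34] [ 0.5795 -0.3386  0.1335]
[ 61. 305.] 127 [ 50 300  24  12] [ 0.4497 -0.4038  0.1335]
[362.8 330.6] 574 [349 317  28  29] [ 0.6682 -0.3652  0.1335]
```

Request:
apply_moves([
  {"delta_pos": [0, 0, -0.8], "angular": [0, 0, 0], "fingers": 1},
  {"delta_pos": [0, 0, -0.7], "angular": [0, 0, 0], "fingers": 1},
  {"delta_pos": [0, 0, -0.4], "angular": [0, 0, 0], "fingers": 0.9},
  {"delta_pos": [0, 0, 0], "angular": [0, 0, 0], "fingers": 0.6},
  {"delta_pos": [0, 0, 0], "angular": [0, 0, 0], "fingers": 0.3},
])

```text
time_s: 3.75
ee_pos: [0.5652, -0.2907, 0.281]
tool_rot: [0.0, 0.603, 0.798, -0.0]
wrist_force: [0.3, -0.6, 0.8]
opening: 0.575
gripper_force: 0.0
```

Request:
apply_moves([
  {"delta_pos": [0, 0, 0], "angular": [0, 0, 0], "fingers": 0.1},
  {"delta_pos": [0, 0, 0], "angular": [0, 0, 0], "fingers": 0.1},
  {"delta_pos": [0, 0, 0], "angular": [0, 0, 0], "fingers": 0.1},
  {"delta_pos": [0, 0, 0], "angular": [0, 0, 0], "fingers": 0.1},
  {"delta_pos": [0, 0, 0], "angular": [0, 0, 0], "fingers": 0.1},
])

```text
time_s: 4.25
ee_pos: [0.5653, -0.2912, 0.2822]
tool_rot: [0.002, 0.603, 0.797, 0.0]
wrist_force: [0.1, 0.5, 6.5]
opening: 0.427
gripper_force: 30.5
```

```bash
python3 - <<'E'
from h import *
print({k:np.round(readout.get_state()[k],3) for k in("ee_pos","opening","gripper_force","wrist_force")})
i=camera_info("wrist");a=camera("wrist");cv2.imwrite("pics/w4.png",a)
h=cv2.cvtColor(a,cv2.COLOR_BGR2HSV)
b=(h[...,0]>100)&(h[...,0]<130)&(h[...,1]>110)&(h[...,2]>70)
for c,A,bb in blobs(b,60): print(c,A,bb,ray("wrist",c,.1335,i).round(4))
E
```

```text
{'ee_pos': array([ 0.565, -0.291,  0.282]), 'opening': np.float64(0.427), 'gripper_force': np.float64(30.487), 'wrist_force': array([0.082, 0.513, 6.482])}
[485.5 215.2] 1089 [456 172  56  77] [ 0.638  -0.2419  0.1335]
[258.4 276.2] 3114 [225 247  67  60] [ 0.5644 -0.289   0.1335]
[488.8 308.3] 2267 [461 281  51  55] [ 0.6578 -0.278   0.1335]
```

View pics/w4.png

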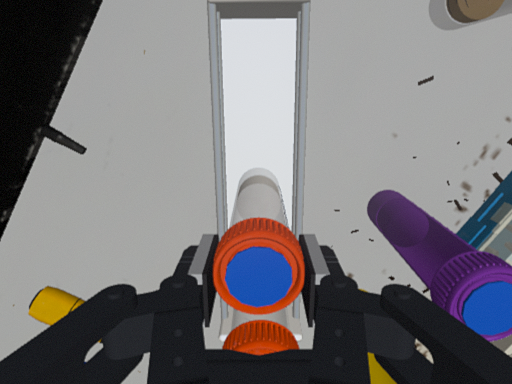

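Request:
apply_moves([
  {"delta_pos": [0, 0, 0.1], "angular": [0, 0, 0], "fingers": 0.1},
  {"delta_pos": [0, 0, 0.1], "angular": [0, 0, 0], "fingers": 0.1},
  {"delta_pos": [-0.05, 0.2, 0], "angular": [0, 0, 0], "fingers": 0.1},
  {"delta_pos": [-0.12, 0.45, 0], "angular": [0, 0, 0], "fingers": 0.1},
  {"delta_pos": [-0.12, 0.45, 0], "angular": [0, 0, 0], "fingers": 0.1},
])

```text
time_s: 4.8
ee_pos: [0.5495, -0.2349, 0.2894]
tool_rot: [-0.0, 0.604, 0.797, 0.0]
wrist_force: [0.3, 0.0, -0.1]
opening: 0.426
gripper_force: 30.1
```

Request:
apply_moves([
  {"delta_pos": [-0.12, 0.45, 0], "angular": [0, 0, 0], "fingers": 0.1},
  {"delta_pos": [-0.05, 0.2, 0], "angular": [0, 0, 0], "fingers": 0.1},
  {"delta_pos": [0, 0, 0], "angular": [0, 0, 0], "fingers": 0.1},
  {"delta_pos": [0, 0, 0], "angular": [0, 0, 0], "fingers": 0.1},
  {"delta_pos": [0, 0, 0], "angular": [0, 0, 0], "fingers": 0.1},
])

```text
time_s: 5.3
ee_pos: [0.542, -0.2043, 0.2898]
tool_rot: [0.0, 0.604, 0.797, -0.0]
wrist_force: [-0.6, 0.1, -1.4]
opening: 0.427
gripper_force: 30.1
```

```bash
python3 - <<'E'
from h import *
s=readout.get_state();print({k:np.round(s[k],3) for k in("ee_pos","opening","gripper_force","wrist_force")})
c=np.array([.5622,-.2738]);d=np.array([.270,-.963])
print("lane x,y",(s["ee_pos"][:2]-c)@d,(s["ee_pos"][:2]-c)@[.963,.27])
a=camera("wrist");cv2.imwrite("pics/w5.png",a)
E
```

```text
{'ee_pos': array([ 0.542, -0.204,  0.29 ]), 'opening': np.float64(0.427), 'gripper_force': np.float64(30.128), 'wrist_force': array([-0.616,  0.08 , -1.379])}
lane x,y -0.07242164763611843 -0.0007207338789925188
```

View pics/w5.png

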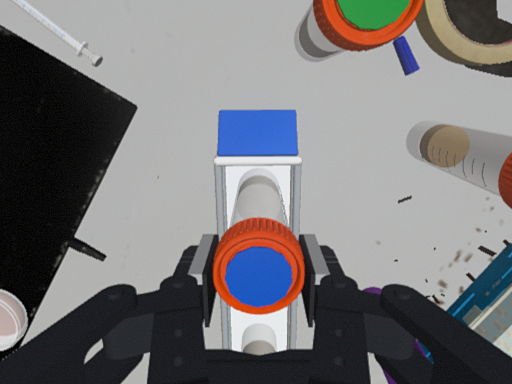

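Request:
apply_moves([
  {"delta_pos": [0, 0, -0.1], "angular": [0, 0, 0], "fingers": 0.1},
  {"delta_pos": [0, 0, -0.06], "angular": [0, 0, 0], "fingers": 0.1},
  {"delta_pos": [0, 0, 0], "angular": [0, 0, 0], "fingers": 0.1},
  {"delta_pos": [0, 0, 0], "angular": [0, 0, 0], "fingers": 0.7},
  {"delta_pos": [0, 0, 0], "angular": [0, 0, 0], "fingers": 1},
])

```text
time_s: 5.85
ee_pos: [0.5416, -0.2035, 0.2813]
tool_rot: [-0.0, 0.604, 0.797, -0.0]
wrist_force: [0.4, -0.2, -0.5]
opening: 0.751
gripper_force: 0.0
```

Request:
apply_moves([
  {"delta_pos": [0, 0, 0], "angular": [0, 0, 0], "fingers": 1},
  {"delta_pos": [0, 0, 0], "angular": [0, 0, 0], "fingers": 1},
  {"delta_pos": [0, 0, 0.5], "angular": [0, 0, 0], "fingers": 1},
  {"delta_pos": [0, 0, 0.8], "angular": [0, 0, 0], "fingers": 1},
  {"delta_pos": [0, 0, 0.6], "angular": [0, 0, 0], "fingers": 1},
])

```text
time_s: 6.35
ee_pos: [0.5418, -0.2034, 0.3784]
tool_rot: [0.0, 0.603, 0.797, 0.0]
wrist_force: [-0.8, -1.0, 1.0]
opening: 1.0
gripper_force: 0.0
```

Request:
apply_moves([
  {"delta_pos": [0.2, -0.7, 0], "angular": [0, 0, 0], "fingers": 1},
  {"delta_pos": [0.2, -0.7, 0], "angular": [0, 0, 0], "fingers": 1},
  {"delta_pos": [0.2, -0.7, 0], "angular": [0, 0, 0], "fingers": 1},
  {"delta_pos": [0.15, -0.6, 0], "angular": [0, 0, 0], "fingers": 1},
  {"delta_pos": [0, 0, 0], "angular": [0, 0, 0], "fingers": 1},
])

```text
time_s: 6.85
ee_pos: [0.5792, -0.3423, 0.3757]
tool_rot: [0.0, 0.605, 0.796, -0.001]
wrist_force: [0.1, 0.5, -1.4]
opening: 1.003
gripper_force: 0.0
```

```bash
cat >>h.py <<'E'
c0=np.array([.5622,-.2738]);d0=np.array([.270,-.963]);n0=np.array([.963,.27])
def look(f,z=.1335,name="wrist"):
    s=readout.get_state();i=camera_info(name);a=camera(name);cv2.imwrite(f"pics/{f}.png",a)
    print({k:np.round(s[k],4) for k in("time_s","ee_pos","opening","gripper_force")})
    h=cv2.cvtColor(a,cv2.COLOR_BGR2HSV);b=(h[...,0]>100)&(h[...,0]<130)&(h[...,1]>110)&(h[...,2]>70)
    for c,A,bb in blobs(b,30):
        p=ray(name,c,z,i);e=p[:2]-c0;print(c,A,bb,p.round(4),"lane",(e@d0).round(4),(e@n0).round(4))
    return i
E
python3 - <<'E'
from h import *
i=look("w6")
E
```

```text
{'time_s': np.float64(6.85), 'ee_pos': array([ 0.5792, -0.3423,  0.3757]), 'opening': np.float64(1.0034), 'gripper_force': np.float64(0.0)}
[465.8  92.5] 744 [436  64  60  64] [ 0.6789 -0.2414  0.1335] lane 0.0004 0.1211
[415.3 148.3] 1365 [395 128  42  42] [ 0.6632 -0.2807  0.1335] lane 0.0339 0.0954
[400.9 179.1] 72 [396 174  11  14] [ 0.6622 -0.3016  0.1335] lane 0.0538 0.0888
[261.2 199.6] 1162 [242 181  39  38] [ 0.5795 -0.3391  0.1335] lane 0.0676 -0.0009
[ 82.7 264.7] 549 [ 45 261  75  10] [ 0.473  -0.4183  0.1335] lane 0.1151 -0.1249
```

View pics/w6.png

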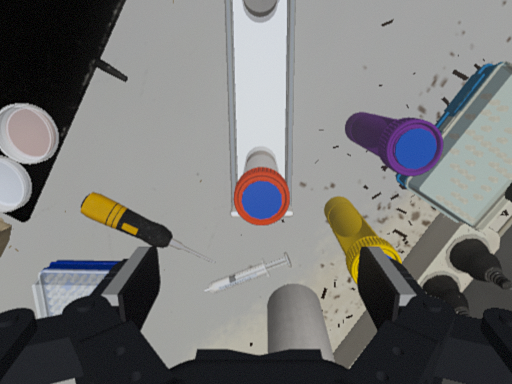

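old_1's foot stands at the top of the view, at the front of the lane. old_2's disc at (261,200) is nearly centred under the tool, so I'll shift slightly, descend with fingers at 0.75 to clear the yellow tube, and grip.

Request:
apply_moves([
  {"delta_pos": [0, 0.06, 0], "angular": [0, 0, 0], "fingers": 0.75},
  {"delta_pos": [0, 0, 0], "angular": [0, 0, 0], "fingers": 0.75},
  {"delta_pos": [0, 0, -0.8], "angular": [0, 0, 0], "fingers": 0.75},
  {"delta_pos": [0, 0, -0.7], "angular": [0, 0, 0], "fingers": 0.75},
  {"delta_pos": [0, 0, -0.4], "angular": [0, 0, 0], "fingers": 0.75},
])

```text
time_s: 7.4
ee_pos: [0.5785, -0.3332, 0.2791]
tool_rot: [-0.002, 0.603, 0.798, 0.0]
wrist_force: [1.4, -0.4, -0.9]
opening: 0.751
gripper_force: 0.0
```

Request:
apply_moves([
  {"delta_pos": [0, 0, 0], "angular": [0, 0, 0], "fingers": 0.6},
  {"delta_pos": [0, 0, 0], "angular": [0, 0, 0], "fingers": 0.1},
  {"delta_pos": [0, 0, 0], "angular": [0, 0, 0], "fingers": 0.1},
  {"delta_pos": [0, 0, 0], "angular": [0, 0, 0], "fingers": 0.1},
  {"delta_pos": [0, 0, 0], "angular": [0, 0, 0], "fingers": 0.1},
])

```text
time_s: 7.9
ee_pos: [0.5794, -0.3354, 0.2831]
tool_rot: [0.001, 0.603, 0.797, -0.0]
wrist_force: [0.1, 0.5, -0.7]
opening: 0.428
gripper_force: 31.1
```

Request:
apply_moves([
  {"delta_pos": [0, 0, 0.1], "angular": [0, 0, 0], "fingers": 0.1},
  {"delta_pos": [0, 0, 0.1], "angular": [0, 0, 0], "fingers": 0.1},
  {"delta_pos": [-0.06, 0.22, 0], "angular": [0, 0, 0], "fingers": 0.1},
  {"delta_pos": [-0.12, 0.45, 0], "angular": [0, 0, 0], "fingers": 0.1},
  {"delta_pos": [-0.12, 0.45, 0], "angular": [0, 0, 0], "fingers": 0.1},
])

```text
time_s: 8.4
ee_pos: [0.5636, -0.2784, 0.2917]
tool_rot: [-0.0, 0.604, 0.797, 0.0]
wrist_force: [-0.3, 0.9, -0.2]
opening: 0.424
gripper_force: 31.1
```

Request:
apply_moves([
  {"delta_pos": [-0.12, 0.45, 0], "angular": [0, 0, 0], "fingers": 0.1},
  {"delta_pos": [-0.06, 0.22, 0], "angular": [0, 0, 0], "fingers": 0.1},
  {"delta_pos": [0, 0, 0], "angular": [0, 0, 0], "fingers": 0.1},
  {"delta_pos": [0, 0, 0], "angular": [0, 0, 0], "fingers": 0.1},
  {"delta_pos": [0, 0, 0], "angular": [0, 0, 0], "fingers": 0.1},
])

```text
time_s: 8.9
ee_pos: [0.5554, -0.2468, 0.2919]
tool_rot: [0.0, 0.604, 0.797, -0.0]
wrist_force: [0.3, 0.1, -1.4]
opening: 0.424
gripper_force: 31.1
```

```bash
python3 - <<'E'
from h import *
i=look("w7",.141)
E
```

```text
{'time_s': np.float64(8.9), 'ee_pos': array([ 0.5554, -0.2468,  0.2919]), 'opening': np.float64(0.4242), 'gripper_force': np.float64(31.101)}
[412.8   1.2] 34 [408   0  12   5] [ 0.5746 -0.1384  0.141 ] lane -0.127 0.0485
[254.6  57.6] 3702 [213  35  84  46] [ 0.5313 -0.1678  0.141 ] lane -0.1104 -0.0011
[253.9 158.5] 3598 [220 125  68  68] [ 0.5401 -0.2003  0.141 ] lane -0.0768 -0.0014
[482.3 240.6] 956 [440 199  72  87] [ 0.633  -0.2074  0.141 ] lane -0.0449 0.0861
[492.4 247.5] 60 [485 239  17  19] [ 0.6381 -0.2089  0.141 ] lane -0.042 0.0906
[258.3 290.5] 2964 [226 262  65  58] [ 0.5562 -0.2518  0.141 ] lane -0.0228 0.0002
[449.5 288.8] 147 [429 273  38  37] [ 0.6299 -0.2302  0.141 ] lane -0.0237 0.077
```

Request:
apply_moves([
  {"delta_pos": [-0.01, 0.04, -0.1], "angular": [0, 0, 0], "fingers": 0.1},
  {"delta_pos": [0, 0, -0.08], "angular": [0, 0, 0], "fingers": 0.1},
  {"delta_pos": [0, 0, 0], "angular": [0, 0, 0], "fingers": 0.1},
  {"delta_pos": [0, 0, 0], "angular": [0, 0, 0], "fingers": 0.6},
  {"delta_pos": [0, 0, 0], "angular": [0, 0, 0], "fingers": 1},
])

```text
time_s: 9.45
ee_pos: [0.5545, -0.2439, 0.2823]
tool_rot: [-0.0, 0.603, 0.797, -0.0]
wrist_force: [-0.2, 0.3, 0.0]
opening: 0.752
gripper_force: 0.0
```

Request:
apply_moves([
  {"delta_pos": [0, 0, 0], "angular": [0, 0, 0], "fingers": 1},
  {"delta_pos": [0, 0, 0], "angular": [0, 0, 0], "fingers": 1},
  {"delta_pos": [0, 0, 0.5], "angular": [0, 0, 0], "fingers": 1},
  {"delta_pos": [0, 0, 0.9], "angular": [0, 0, 0], "fingers": 1},
  {"delta_pos": [0, -0.1, 0.9], "angular": [0, 0, 0], "fingers": 1},
])

```text
time_s: 9.95
ee_pos: [0.5544, -0.2483, 0.3981]
tool_rot: [-0.001, 0.603, 0.798, 0.0]
wrist_force: [1.2, -1.0, -0.6]
opening: 1.0
gripper_force: 0.0
```

Request:
apply_moves([
  {"delta_pos": [0, -0.9, 0.4], "angular": [0, 0, 0], "fingers": 1},
  {"delta_pos": [0, -0.9, 0.4], "angular": [0, 0, 0], "fingers": 1},
  {"delta_pos": [0, 0, 0.3], "angular": [0, 0, 0], "fingers": 1},
  {"delta_pos": [0, 0, 0], "angular": [0, 0, 0], "fingers": 1},
  {"delta_pos": [0, 0, 0], "angular": [0, 0, 0], "fingers": 1},
])

```text
time_s: 10.45
ee_pos: [0.5546, -0.3385, 0.4522]
tool_rot: [-0.0, 0.603, 0.797, 0.0]
wrist_force: [-0.2, 0.5, -0.4]
opening: 1.004
gripper_force: 0.0
```

```bash
python3 - <<'E'
from h import *
i=look("w8")
a=camera("scene");cv2.imwrite("pics/s8.png",cv2.resize(a[200:320,230:430],None,fx=3.5,fy=3.5,interpolation=cv2.INTER_CUBIC))
E
```

```text
{'time_s': np.float64(10.45), 'ee_pos': array([ 0.5546, -0.3385,  0.4522]), 'opening': np.float64(1.0044), 'gripper_force': np.float64(0.0)}
[289.7  10. ] 671 [273   0  34  24] [ 0.5415 -0.2065  0.1335] lane -0.0704 -0.0017
[289.7  72.4] 855 [274  56  32  34] [ 0.5549 -0.2495  0.1335] lane -0.0253 -0.0004
[443.1 104.3] 455 [418  79  49  61] [ 0.6838 -0.2389  0.1335] lane -0.0008 0.1265
[400.6 146.2] 754 [385 131  32  31] [ 0.6636 -0.2807  0.1335] lane 0.034 0.0958
[393.1 171.1] 54 [390 167   8  10] [ 0.6657 -0.3027  0.1335] lane 0.0558 0.0919
[372.4 237.1] 470 [359 226  27  22] [ 0.6712 -0.3662  0.1335] lane 0.1184 0.08
[143.4 258.1] 541 [100 240  67  82] [ 0.4716 -0.445   0.1335] lane 0.1404 -0.1334
```

View pics/w8.png

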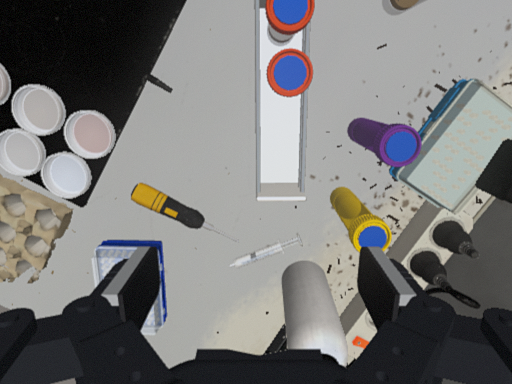

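Both old tubes stand at the front, with old_1's disc at (290,10) and old_2's at (290,72). Before going for the near-bag new tube, I'll check bag clearance from w1.

```bash
python3 - <<'E'
from h import *
import pickle
i=pickle.load(open("w1.pkl","rb"));t=np.array([.6426,.1485])
for uv in((305,300),(330,280),(360,240),(385,215),(430,175),(455,150)):
    for z in(.1,.2):
        p=ray("wrist",uv,z,i);e=p[:2]-t;print(uv,z,p.round(3),np.hypot(*e).round(3),np.degrees(np.arctan2(e[1],e[0])).round())
E
```

```text
(305, 300) 0.1 [0.669 0.098 0.1  ] 0.057 -62.0
(305, 300) 0.2 [0.635 0.161 0.2  ] 0.014 121.0
(330, 280) 0.1 [0.687 0.129 0.1  ] 0.049 -23.0
(330, 280) 0.2 [0.648 0.182 0.2  ] 0.034 82.0
(360, 240) 0.1 [0.702 0.182 0.1  ] 0.068 30.0
(360, 240) 0.2 [0.657 0.218 0.2  ] 0.071 78.0
(385, 215) 0.1 [0.716 0.215 0.1  ] 0.099 42.0
(385, 215) 0.2 [0.667 0.241 0.2  ] 0.096 75.0
(430, 175) 0.1 [0.743 0.266 0.1  ] 0.154 49.0
(430, 175) 0.2 [0.685 0.276 0.2  ] 0.134 71.0
(455, 150) 0.1 [0.755 0.295 0.1  ] 0.185 52.0
(455, 150) 0.2 [0.694 0.296 0.2  ] 0.156 71.0
```

Request:
apply_moves([
  {"delta_pos": [0.2, 0.97, 0], "angular": [0, 0, 0], "fingers": 1},
  {"delta_pos": [0.2, 0.97, 0], "angular": [0, 0, 0], "fingers": 1},
  {"delta_pos": [0.2, 0.97, 0], "angular": [0, 0, 0], "fingers": 1},
  {"delta_pos": [0.1, 0.97, 0], "angular": [0, 0, 0], "fingers": 1},
  {"delta_pos": [0, 0.97, 0], "angular": [0, 0, 0], "fingers": 1},
])

```text
time_s: 11.05
ee_pos: [0.5895, -0.0933, 0.4514]
tool_rot: [-0.001, 0.603, 0.798, -0.0]
wrist_force: [0.5, 0.8, 0.8]
opening: 0.998
gripper_force: 0.0
```

Request:
apply_moves([
  {"delta_pos": [0, 0.97, 0], "angular": [0, 0, 0], "fingers": 1},
  {"delta_pos": [0.2, 0.97, 0], "angular": [0, 0, 0], "fingers": 1},
  {"delta_pos": [0.2, 0.97, 0], "angular": [0, 0, 0], "fingers": 1},
  {"delta_pos": [0.2, 0.97, 0], "angular": [0, 0, 0], "fingers": 1},
  {"delta_pos": [0.2, 0.97, 0], "angular": [0, 0, 0], "fingers": 1},
])

```text
time_s: 11.55
ee_pos: [0.6289, 0.1492, 0.4518]
tool_rot: [-0.001, 0.603, 0.798, -0.001]
wrist_force: [0.3, -0.8, -0.6]
opening: 1.004
gripper_force: 0.0
```

Request:
apply_moves([
  {"delta_pos": [0.26, 0.04, -0.2], "angular": [0, 0, 0], "fingers": 1},
  {"delta_pos": [0, 0, -0.6], "angular": [0, 0, 0], "fingers": 1},
  {"delta_pos": [0, 0, -0.6], "angular": [0, 0, 0], "fingers": 1},
  {"delta_pos": [0, 0, 0], "angular": [0, 0, 0], "fingers": 1},
  {"delta_pos": [0, 0, 0], "angular": [0, 0, 0], "fingers": 1},
])

```text
time_s: 12.05
ee_pos: [0.6423, 0.1482, 0.382]
tool_rot: [-0.001, 0.603, 0.798, -0.001]
wrist_force: [-0.9, -1.4, 0.2]
opening: 1.001
gripper_force: 0.0
```

```bash
python3 - <<'E'
from h import *
i=look("w9",.1275)
E
```

```text
{'time_s': np.float64(12.05), 'ee_pos': array([0.6423, 0.1482, 0.382 ]), 'opening': np.float64(1.0011), 'gripper_force': np.float64(0.0)}
[260.9 198.7] 1035 [243 182  37  35] [0.6429 0.1483 0.1275] lane -0.3847 0.1917
[186.3 335.6] 146 [179 326  16  20] [0.6175 0.0231 0.1275] lane -0.271 0.1334
```

View pics/w9.png

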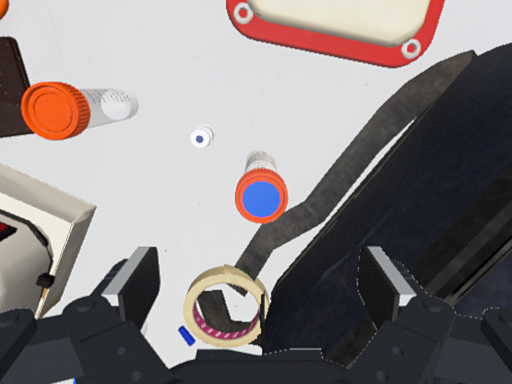

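The disc sits at (261,199), centred, with the bag close on the right. I'll turn the tool 40° so the fingers run along the bag's edge while descending.

Request:
apply_moves([
  {"delta_pos": [0, 0, -0.1], "angular": [0, 0, 1], "fingers": 1},
  {"delta_pos": [0, 0, -0.2], "angular": [0, 0, 1], "fingers": 0.9},
  {"delta_pos": [0, 0, -0.2], "angular": [0, 0, 1], "fingers": 0.8},
  {"delta_pos": [0, 0, -0.2], "angular": [0, 0, 1], "fingers": 0.8},
  {"delta_pos": [0, 0, -0.2], "angular": [0, 0, 1], "fingers": 0.8},
])

```text
time_s: 12.6
ee_pos: [0.6432, 0.1479, 0.3401]
tool_rot: [0.002, 0.292, 0.957, 0.001]
wrist_force: [0.5, -0.3, 0.1]
opening: 0.801
gripper_force: 0.0
```

```bash
python3 - <<'E'
from h import *
i=look("w10",.1275)
E
```

```text
{'time_s': np.float64(12.6), 'ee_pos': array([0.6432, 0.1479, 0.3401]), 'opening': np.float64(0.8011), 'gripper_force': np.float64(0.0)}
[257.2 219.4] 1510 [235 198  45  43] [0.6423 0.1481 0.1275] lane -0.3846 0.1911
[ 50.7 273.1] 233 [ 46 260  11  26] [0.6018 0.0259 0.1275] lane -0.2779 0.119
```

Request:
apply_moves([
  {"delta_pos": [0, 0, -0.5], "angular": [0, 0, 0], "fingers": 0.8},
  {"delta_pos": [0, 0, -0.5], "angular": [0, 0, 0], "fingers": 0.8},
  {"delta_pos": [0, 0, -0.2], "angular": [0, 0, 0], "fingers": 0.8},
  {"delta_pos": [0, 0, 0], "angular": [0, 0, 0], "fingers": 0.6},
  {"delta_pos": [0, 0, 0], "angular": [0, 0, 0], "fingers": 0.3},
])

```text
time_s: 13.15
ee_pos: [0.6433, 0.1481, 0.2794]
tool_rot: [0.001, 0.295, 0.956, 0.0]
wrist_force: [0.2, -0.4, 0.4]
opening: 0.473
gripper_force: 0.0
```

Request:
apply_moves([
  {"delta_pos": [0, 0, 0], "angular": [0, 0, 0], "fingers": 0.1},
  {"delta_pos": [0, 0, 0], "angular": [0, 0, 0], "fingers": 0.1},
  {"delta_pos": [0, 0, 0], "angular": [0, 0, 0], "fingers": 0.1},
  {"delta_pos": [0, 0, 0], "angular": [0, 0, 0], "fingers": 0.1},
  {"delta_pos": [0, 0, 0.2], "angular": [0, 0, 0], "fingers": 0.1},
])

```text
time_s: 13.65
ee_pos: [0.6422, 0.1481, 0.2873]
tool_rot: [-0.001, 0.294, 0.956, -0.0]
wrist_force: [-0.5, 0.3, -0.8]
opening: 0.424
gripper_force: 30.1
```

Request:
apply_moves([
  {"delta_pos": [0, 0, 0.8], "angular": [0, 0, 0], "fingers": 0.1},
  {"delta_pos": [0, 0, 0.9], "angular": [0, 0, 0], "fingers": 0.1},
  {"delta_pos": [0, 0, 0.9], "angular": [0, 0, 0], "fingers": 0.1},
  {"delta_pos": [-0.3, 0, 0.9], "angular": [0, 0, 0], "fingers": 0.1},
  {"delta_pos": [-0.5, -0.4, 0], "angular": [0, 0, 0], "fingers": 0.1},
])

```text
time_s: 14.15
ee_pos: [0.6035, 0.1295, 0.4709]
tool_rot: [0.007, 0.293, 0.956, 0.003]
wrist_force: [1.3, 0.1, 0.1]
opening: 0.427
gripper_force: 30.3
```

Request:
apply_moves([
  {"delta_pos": [-0.2, -0.8, 0], "angular": [0, 0, -1], "fingers": 0.1},
  {"delta_pos": [0, -0.9, 0], "angular": [0, 0, -1], "fingers": 0.1},
  {"delta_pos": [0, -0.9, 0], "angular": [0, 0, -1], "fingers": 0.1},
  {"delta_pos": [0, -0.9, 0], "angular": [0, 0, -1], "fingers": 0.1},
  {"delta_pos": [0, -0.9, 0], "angular": [0, 0, -1], "fingers": 0.1},
])

```text
time_s: 14.65
ee_pos: [0.592, -0.0933, 0.4634]
tool_rot: [0.0, 0.606, 0.796, 0.0]
wrist_force: [0.0, 0.3, -0.3]
opening: 0.425
gripper_force: 30.3
```

Request:
apply_moves([
  {"delta_pos": [0, -0.9, 0], "angular": [0, 0, 0], "fingers": 0.1},
  {"delta_pos": [0, -0.9, 0], "angular": [0, 0, 0], "fingers": 0.1},
  {"delta_pos": [0, -0.9, 0], "angular": [0, 0, 0], "fingers": 0.1},
  {"delta_pos": [0, -0.9, 0], "angular": [0, 0, 0], "fingers": 0.1},
  {"delta_pos": [-0.2, -0.5, 0], "angular": [0, 0, 0], "fingers": 0.1},
])

```text
time_s: 15.15
ee_pos: [0.5824, -0.3003, 0.4624]
tool_rot: [0.0, 0.604, 0.797, -0.0]
wrist_force: [0.2, -0.1, -0.4]
opening: 0.421
gripper_force: 30.3
```

```bash
python3 - <<'E'
from h import *
s=readout.get_state();z=s["ee_pos"][2]-.2785+.127
i=look("w11",z);print(s["tool_rot"],s["wrist_force"])
E
```

```text
{'time_s': np.float64(15.15), 'ee_pos': array([ 0.5824, -0.3003,  0.4624]), 'opening': np.float64(0.4208), 'gripper_force': np.float64(30.2642)}
[245.5  11.3] 1127 [221   0  49  24] [ 0.5517 -0.2088  0.3109] lane -0.0655 0.0075
[242.4  46.5] 860 [227  30  32  34] [ 0.5534 -0.219   0.3109] lane -0.0551 0.0063
[244.7 108.3] 713 [230  94  30  30] [ 0.5592 -0.2378  0.3109] lane -0.0354 0.0069
[398.1 136.6] 449 [372 104  55  72] [ 0.6137 -0.2327  0.3109] lane -0.0257 0.0607
[352.6 175.1] 655 [338 161  30  29] [ 0.6031 -0.2501  0.3109] lane -0.0118 0.0458
[258.4 275.7] 2938 [226 247  65  58] [ 0.5813 -0.2991  0.3109] lane 0.0296 0.0116
[337.9 256.5] 75 [332 249  11  17] [ 0.609  -0.2826  0.3109] lane 0.0211 0.0427
[118.1 263.7] 497 [ 80 256  63  38] [ 0.5266 -0.3089  0.3109] lane 0.0242 -0.0437
[ 5.68505367e-05  6.04243937e-01  7.96799302e-01 -3.64652165e-04] [ 0.22911848 -0.06121314 -0.35903829]
```

Request:
apply_moves([
  {"delta_pos": [-0.27, 0.06, 0], "angular": [0, 0, 0], "fingers": 0.1},
  {"delta_pos": [0, 0, -0.6], "angular": [0, 0, 0], "fingers": 0.1},
  {"delta_pos": [0, 0, -0.7], "angular": [0, 0, 0], "fingers": 0.1},
  {"delta_pos": [0, 0, -0.6], "angular": [0, 0, 0], "fingers": 0.1},
  {"delta_pos": [0, 0, 0], "angular": [0, 0, 0], "fingers": 0.1},
])

```text
time_s: 15.7
ee_pos: [0.5679, -0.2927, 0.3632]
tool_rot: [-0.005, 0.603, 0.797, 0.0]
wrist_force: [-0.5, -0.4, -1.0]
opening: 0.425
gripper_force: 30.3
```

```bash
python3 - <<'E'
from h import *
i=look("w12",.1335)
s=readout.get_state();e=s["ee_pos"][:2]-c0;print(e@d0,e@n0)
E
```

```text
{'time_s': np.float64(15.7), 'ee_pos': array([ 0.5679, -0.2927,  0.3632]), 'opening': np.float64(0.4252), 'gripper_force': np.float64(30.2993)}
[258.6   8.8] 1190 [226   0  66  21] [ 0.5349 -0.1825  0.1335] lane -0.0953 -0.0016
[258.8  50.8] 1915 [235  26  48  51] [ 0.5406 -0.2023  0.1335] lane -0.0747 -0.0015
[260.7 140.5] 1519 [239 119  44  44] [ 0.555  -0.2491  0.1335] lane -0.0258 -0.0003
[455.6 162.5] 1156 [417 125  81  83] [ 0.67   -0.2301  0.1335] lane -0.013 0.1156
[411.6 232.4] 1247 [391 213  42  39] [ 0.6626 -0.2789  0.1335] lane 0.032 0.0953
[258.4 275.7] 2938 [226 246  65  59] [ 0.5779 -0.3351  0.1335] lane 0.0633 -0.0014
[ 59.5 312.9] 198 [ 44 308  32  12] [ 0.4547 -0.4001  0.1335] lane 0.0926 -0.1376
[370.3 355.3] 49 [367 352   9   7] [ 0.6715 -0.3744  0.1335] lane 0.1264 0.0781
[126.7 379.9] 43 [122 375   9   9] [ 0.5086 -0.444   0.1335] lane 0.1495 -0.0975
0.020457645201050482 0.0009260866416180508
```

View pics/w12.png

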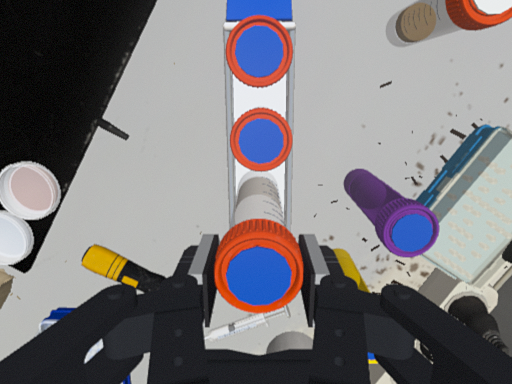

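Old tubes confirmed at lane x ≈ -75 and -26 mm (discs (259,51) and (261,141)). The held new tube is lined up behind them, at about +22 mm.

Request:
apply_moves([
  {"delta_pos": [0, 0, -0.5], "angular": [0, 0, 0], "fingers": 0.1},
  {"delta_pos": [0, 0, -0.5], "angular": [0, 0, 0], "fingers": 0.1},
  {"delta_pos": [0, 0, -0.4], "angular": [0, 0, 0], "fingers": 0.1},
  {"delta_pos": [0, 0, 0], "angular": [0, 0, 0], "fingers": 0.1},
  {"delta_pos": [0, 0, 0], "angular": [0, 0, 0], "fingers": 0.1},
])

```text
time_s: 16.25
ee_pos: [0.5698, -0.2942, 0.2999]
tool_rot: [0.001, 0.603, 0.798, 0.0]
wrist_force: [0.8, -0.2, 0.0]
opening: 0.424
gripper_force: 30.3
```

Request:
apply_moves([
  {"delta_pos": [0, -0.02, -0.2], "angular": [0, 0, 0], "fingers": 0.1},
  {"delta_pos": [0, 0, -0.05], "angular": [0, 0, 0], "fingers": 0.1},
  {"delta_pos": [0, 0, -0.04], "angular": [0, 0, 0], "fingers": 0.1},
  {"delta_pos": [0, 0, 0], "angular": [0, 0, 0], "fingers": 0.1},
  {"delta_pos": [0, 0, 0], "angular": [0, 0, 0], "fingers": 0.1},
])

```text
time_s: 16.75
ee_pos: [0.5695, -0.2953, 0.2857]
tool_rot: [0.002, 0.603, 0.797, -0.0]
wrist_force: [-0.8, 0.3, 8.8]
opening: 0.425
gripper_force: 31.0
```

Request:
apply_moves([
  {"delta_pos": [0, 0, 0], "angular": [0, 0, 0], "fingers": 0.6},
  {"delta_pos": [0, 0, 0], "angular": [0, 0, 0], "fingers": 0.9},
  {"delta_pos": [0, 0, 0], "angular": [0, 0, 0], "fingers": 0.9},
  {"delta_pos": [0, 0, 0.3], "angular": [0, 0, 0], "fingers": 0.9},
  {"delta_pos": [0, 0, 0.7], "angular": [0, 0, 0], "fingers": 0.9},
])

```text
time_s: 17.25
ee_pos: [0.5682, -0.2942, 0.3298]
tool_rot: [-0.004, 0.603, 0.797, 0.0]
wrist_force: [0.1, 0.3, -0.2]
opening: 0.9
gripper_force: 0.0
```

Request:
apply_moves([
  {"delta_pos": [0, 0, 0.8], "angular": [0, 0, 0], "fingers": 1},
  {"delta_pos": [0, 0, 0.8], "angular": [0, 0, 0], "fingers": 1},
  {"delta_pos": [0, 0, 0.8], "angular": [0, 0, 0], "fingers": 1},
  {"delta_pos": [0, 0, 0], "angular": [0, 0, 0], "fingers": 1},
  {"delta_pos": [0, 0, 0], "angular": [0, 0, 0], "fingers": 1},
])

```text
time_s: 17.75
ee_pos: [0.5692, -0.2948, 0.4542]
tool_rot: [0.001, 0.603, 0.797, -0.0]
wrist_force: [-0.4, 0.3, -0.5]
opening: 1.002
gripper_force: 0.0
```

```bash
python3 - <<'E'
from h import *
i=look("w13",.1335)
E
```

```text
{'time_s': np.float64(17.75), 'ee_pos': array([ 0.5692, -0.2948,  0.4542]), 'opening': np.float64(1.0021), 'gripper_force': np.float64(0.0)}
[255.5  18.3] 1235 [232   6  49  26] [ 0.5331 -0.1758  0.1335] lane -0.1022 -0.0016
[255.6  56.6] 881 [240  40  32  35] [ 0.5406 -0.2024  0.1335] lane -0.0745 -0.0015
[257.1 119.1] 746 [242 104  31  31] [ 0.5551 -0.2492  0.1335] lane -0.0256 -0.0002
[410.2 142.4] 507 [383 112  56  68] [ 0.6865 -0.2325  0.1335] lane -0.0062 0.1308
[257.7 175.3] 644 [244 162  29  28] [ 0.5687 -0.2959  0.1335] lane 0.023 0.0003
[365.8 186.5] 673 [351 172  30  30] [ 0.664  -0.2797  0.1335] lane 0.0331 0.0965
[341.  271.9] 470 [328 261  27  23] [ 0.6719 -0.3663  0.1335] lane 0.1187 0.0806
[ 99.6 266.9] 173 [ 86 264  29   7] [ 0.4478 -0.4238  0.1335] lane 0.1136 -0.1507
[148. 327.] 83 [146 314   5  28] [ 0.5047 -0.4788  0.1335] lane 0.1819 -0.1107
```

Request:
apply_moves([
  {"delta_pos": [0.1, 0.95, 0], "angular": [0, 0, 0], "fingers": 1},
  {"delta_pos": [0.1, 0.95, 0], "angular": [0, 0, 0], "fingers": 1},
  {"delta_pos": [0.1, 0.95, 0], "angular": [0, 0, 0], "fingers": 1},
  {"delta_pos": [0.1, 0.95, 0], "angular": [0, 0, 0], "fingers": 1},
  {"delta_pos": [0.1, 0.95, 0], "angular": [0, 0, 0], "fingers": 1},
])

```text
time_s: 18.3
ee_pos: [0.5938, -0.0555, 0.4507]
tool_rot: [-0.002, 0.604, 0.797, -0.001]
wrist_force: [0.6, 0.4, 0.5]
opening: 0.997
gripper_force: 0.0
```

Request:
apply_moves([
  {"delta_pos": [0, 0.95, 0], "angular": [0, 0, 0], "fingers": 1},
  {"delta_pos": [0, 0.95, 0], "angular": [0, 0, 0], "fingers": 1},
  {"delta_pos": [0, 0.95, 0], "angular": [0, 0, 0], "fingers": 1},
  {"delta_pos": [0, 0.95, 0], "angular": [0, 0, 0], "fingers": 1},
  {"delta_pos": [0, 0.95, 0], "angular": [0, 0, 0], "fingers": 1},
])

```text
time_s: 18.8
ee_pos: [0.5936, 0.1821, 0.4507]
tool_rot: [-0.001, 0.603, 0.797, -0.001]
wrist_force: [0.7, -0.7, 0.7]
opening: 1.002
gripper_force: 0.0
```

Request:
apply_moves([
  {"delta_pos": [-0.6, 0.75, 0], "angular": [0, 0, 0], "fingers": 1},
  {"delta_pos": [-0.6, 0.75, 0], "angular": [0, 0, 0], "fingers": 1},
  {"delta_pos": [-0.6, 0.75, 0], "angular": [0, 0, 0], "fingers": 1},
  {"delta_pos": [0, 0, -0.7], "angular": [0, 0, 0], "fingers": 1},
  {"delta_pos": [0, 0, -0.7], "angular": [0, 0, 0], "fingers": 1},
])

```text
time_s: 19.3
ee_pos: [0.5025, 0.2943, 0.3816]
tool_rot: [-0.0, 0.602, 0.799, -0.0]
wrist_force: [0.3, 0.5, -1.3]
opening: 1.0
gripper_force: 0.0
```

```bash
python3 - <<'E'
from h import *
i=look("w14",.1275)
E
```

```text
{'time_s': np.float64(19.3), 'ee_pos': array([0.5025, 0.2943, 0.3816]), 'opening': np.float64(0.9999), 'gripper_force': np.float64(0.0)}
[261.  199.1] 1045 [243 182  37  36] [0.5037 0.2943 0.1275] lane -0.5629 0.097
```

View pics/w14.png

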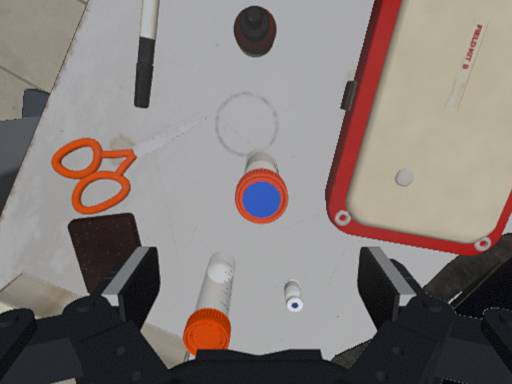

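New tube's disc at (261,199), centred. The plain tube at (208,330) and the tray are clear of the fingers. Descending to grip.

Request:
apply_moves([
  {"delta_pos": [0, 0, -0.5], "angular": [0, 0, 0], "fingers": 0.85},
  {"delta_pos": [0, 0, -0.7], "angular": [0, 0, 0], "fingers": 0.8},
  {"delta_pos": [0, 0, -0.6], "angular": [0, 0, 0], "fingers": 0.8},
  {"delta_pos": [0, 0, -0.3], "angular": [0, 0, 0], "fingers": 0.8},
  {"delta_pos": [0, 0, 0], "angular": [0, 0, 0], "fingers": 0.6},
])

```text
time_s: 19.85
ee_pos: [0.5029, 0.2918, 0.2745]
tool_rot: [-0.002, 0.604, 0.797, -0.004]
wrist_force: [-0.3, 0.2, 0.3]
opening: 0.646
gripper_force: 0.0
```

Request:
apply_moves([
  {"delta_pos": [0, 0, 0], "angular": [0, 0, 0], "fingers": 0.3},
  {"delta_pos": [0, 0, 0], "angular": [0, 0, 0], "fingers": 0.1},
  {"delta_pos": [0, 0, 0], "angular": [0, 0, 0], "fingers": 0.1},
  {"delta_pos": [0, 0, 0], "angular": [0, 0, 0], "fingers": 0.1},
  {"delta_pos": [0, 0, 0], "angular": [0, 0, 0], "fingers": 0.1},
])

```text
time_s: 20.35
ee_pos: [0.5042, 0.2927, 0.2788]
tool_rot: [0.0, 0.603, 0.797, 0.0]
wrist_force: [0.8, 0.5, 0.1]
opening: 0.427
gripper_force: 30.1
```

Request:
apply_moves([
  {"delta_pos": [0, 0, 0.3], "angular": [0, 0, 0], "fingers": 0.1},
  {"delta_pos": [0, 0, 0.9], "angular": [0, 0, 0], "fingers": 0.1},
  {"delta_pos": [0, 0, 0.9], "angular": [0, 0, 0], "fingers": 0.1},
  {"delta_pos": [0, 0, 0.9], "angular": [0, 0, 0], "fingers": 0.1},
  {"delta_pos": [0, 0, 0.7], "angular": [0, 0, 0], "fingers": 0.1},
])

```text
time_s: 20.85
ee_pos: [0.5039, 0.2926, 0.4667]
tool_rot: [0.001, 0.603, 0.797, 0.001]
wrist_force: [0.9, 0.5, -0.5]
opening: 0.42
gripper_force: 30.3
```

Request:
apply_moves([
  {"delta_pos": [0.4, -0.5, 0], "angular": [0, 0, 0], "fingers": 0.1},
  {"delta_pos": [0.6, -0.7, 0], "angular": [0, 0, 0], "fingers": 0.1},
  {"delta_pos": [0.6, -0.7, 0], "angular": [0, 0, 0], "fingers": 0.1},
  {"delta_pos": [0.2, -0.9, 0], "angular": [0, 0, 0], "fingers": 0.1},
  {"delta_pos": [0, -0.9, 0], "angular": [0, 0, 0], "fingers": 0.1},
])

```text
time_s: 21.35
ee_pos: [0.5953, 0.1059, 0.4627]
tool_rot: [0.0, 0.603, 0.798, -0.0]
wrist_force: [-0.6, -0.5, -1.0]
opening: 0.422
gripper_force: 30.4
```

Request:
apply_moves([
  {"delta_pos": [0, -0.9, 0], "angular": [0, 0, 0], "fingers": 0.1},
  {"delta_pos": [0, -0.9, 0], "angular": [0, 0, 0], "fingers": 0.1},
  {"delta_pos": [0, -0.9, 0], "angular": [0, 0, 0], "fingers": 0.1},
  {"delta_pos": [0, -0.9, 0], "angular": [0, 0, 0], "fingers": 0.1},
  {"delta_pos": [0, -0.9, 0], "angular": [0, 0, 0], "fingers": 0.1},
])

```text
time_s: 21.85
ee_pos: [0.5937, -0.1191, 0.4636]
tool_rot: [0.0, 0.603, 0.797, 0.0]
wrist_force: [1.0, 0.4, -0.8]
opening: 0.427
gripper_force: 30.4
```

Request:
apply_moves([
  {"delta_pos": [0, -0.9, 0], "angular": [0, 0, 0], "fingers": 0.1},
  {"delta_pos": [0, -0.9, 0], "angular": [0, 0, 0], "fingers": 0.1},
  {"delta_pos": [0, -0.9, 0], "angular": [0, 0, 0], "fingers": 0.1},
  {"delta_pos": [-0.1, -0.9, 0], "angular": [0, 0, 0], "fingers": 0.1},
  {"delta_pos": [-0.1, -0.6, 0], "angular": [0, 0, 0], "fingers": 0.1},
])

```text
time_s: 22.35
ee_pos: [0.5834, -0.3305, 0.4629]
tool_rot: [0.0, 0.604, 0.797, -0.0]
wrist_force: [-0.5, 0.6, -1.0]
opening: 0.423
gripper_force: 30.4
```

```bash
python3 - <<'E'
from h import *
s=readout.get_state();print(s["ee_pos"]-[.5819,-.3441,.284]);look("w15",s["ee_pos"][2]-.2785+.127)
E
```

```text
[0.00150256 0.01361331 0.17886559]
{'time_s': np.float64(22.35), 'ee_pos': array([ 0.5834, -0.3305,  0.4629]), 'opening': np.float64(0.4225), 'gripper_force': np.float64(30.3718)}
[251.1  10.8] 706 [235   0  33  26] [ 0.5544 -0.2383  0.3114] lane -0.0363 0.0021
[252.9  72.3] 788 [238  57  31  32] [ 0.5599 -0.256   0.3114] lane -0.0178 0.0026
[408.6 109.8] 419 [381  79  55  73] [ 0.6147 -0.2533  0.3114] lane -0.0056 0.056
[253.8 131.1] 675 [239 117  30  29] [ 0.5654 -0.2747  0.3114] lane 0.0017 0.0028
[362.9 143.5] 708 [348 129  31  30] [ 0.6037 -0.2684  0.3114] lane 0.006 0.0414
[368.2 165.4] 66 [363 158  14  15] [ 0.6083 -0.2754  0.3114] lane 0.014 0.044
[338.4 233. ] 490 [326 221  26  25] [ 0.6068 -0.3032  0.3114] lane 0.0404 0.035
[124.9 249.7] 511 [ 83 237  64  56] [ 0.5293 -0.3323  0.3114] lane 0.0475 -0.0475
[258.2 274.5] 3016 [226 246  66  59] [ 0.5821 -0.3288  0.3114] lane 0.0584 0.0043
```

Request:
apply_moves([
  {"delta_pos": [-0.02, -0.3, 0], "angular": [0, 0, 0], "fingers": 0.1},
  {"delta_pos": [0, 0, -0.6], "angular": [0, 0, 0], "fingers": 0.1},
  {"delta_pos": [0, 0, -0.7], "angular": [0, 0, 0], "fingers": 0.1},
  {"delta_pos": [0, 0, -0.6], "angular": [0, 0, 0], "fingers": 0.1},
  {"delta_pos": [0, 0, 0], "angular": [0, 0, 0], "fingers": 0.1},
])

```text
time_s: 22.9
ee_pos: [0.5824, -0.3409, 0.3632]
tool_rot: [-0.005, 0.603, 0.798, 0.0]
wrist_force: [-0.4, 0.1, -0.1]
opening: 0.418
gripper_force: 30.4
```

```bash
python3 - <<'E'
from h import *
s=readout.get_state();e=s["ee_pos"][:2]-c0;print(e@d0,e@n0);look("w16",s["ee_pos"][2]-.2785+.127)
E
```

```text
0.07009154252740084 0.0013109278670641565
{'time_s': np.float64(22.9), 'ee_pos': array([ 0.5824, -0.3409,  0.3632]), 'opening': np.float64(0.4176), 'gripper_force': np.float64(30.3986)}
[259.2  49.1] 1909 [236  24  47  52] [ 0.5576 -0.2579  0.2117] lane -0.0166 -0.0001
[471.9  97.7] 822 [440  68  63  66] [ 0.6316 -0.2529  0.2117] lane -0.0014 0.0725
[260.  138.3] 1533 [238 116  45  45] [ 0.5659 -0.286   0.2117] lane 0.0127 0.0003
[420.4 156.9] 1507 [398 135  45  44] [ 0.623  -0.2767  0.2117] lane 0.0192 0.0578
[403.9 187.5] 66 [399 183  11  11] [ 0.6217 -0.2889  0.2117] lane 0.0306 0.0533
[258.2 274.4] 3014 [226 246  65  59] [ 0.58   -0.3381  0.2117] lane 0.0668 -0.0002
[378.1 279.6] 734 [361 266  38  29] [ 0.6267 -0.3272  0.2117] lane 0.0688 0.0477
[ 81.5 274. ] 762 [ 35 268  83  18] [ 0.5122 -0.3574  0.2117] lane 0.067 -0.0707
```

Request:
apply_moves([
  {"delta_pos": [0.01, -0.05, -0.5], "angular": [0, 0, 0], "fingers": 0.1},
  {"delta_pos": [0, 0, -0.5], "angular": [0, 0, 0], "fingers": 0.1},
  {"delta_pos": [0, 0, -0.4], "angular": [0, 0, 0], "fingers": 0.1},
  {"delta_pos": [0, 0, 0], "angular": [0, 0, 0], "fingers": 0.1},
  {"delta_pos": [0, 0, 0], "angular": [0, 0, 0], "fingers": 0.1},
])

```text
time_s: 23.45
ee_pos: [0.5844, -0.345, 0.3005]
tool_rot: [0.001, 0.603, 0.798, -0.0]
wrist_force: [-0.1, -0.5, -0.0]
opening: 0.428
gripper_force: 30.4
```

Request:
apply_moves([
  {"delta_pos": [0, 0, -0.2], "angular": [0, 0, 0], "fingers": 0.1},
  {"delta_pos": [0, 0, -0.05], "angular": [0, 0, 0], "fingers": 0.1},
  {"delta_pos": [0, 0, -0.04], "angular": [0, 0, 0], "fingers": 0.1},
  {"delta_pos": [0, 0, 0], "angular": [0, 0, 0], "fingers": 0.1},
  {"delta_pos": [0, 0, 0], "angular": [0, 0, 0], "fingers": 0.1},
])

```text
time_s: 23.95
ee_pos: [0.5838, -0.345, 0.2845]
tool_rot: [0.001, 0.603, 0.797, -0.0]
wrist_force: [-0.7, 0.4, 2.1]
opening: 0.424
gripper_force: 30.6
```

Contact with the floor (about 2 N). Release and rise.

Request:
apply_moves([
  {"delta_pos": [0, 0, 0], "angular": [0, 0, 0], "fingers": 0.6},
  {"delta_pos": [0, 0, 0], "angular": [0, 0, 0], "fingers": 0.75},
  {"delta_pos": [0, 0, 0], "angular": [0, 0, 0], "fingers": 0.75},
  {"delta_pos": [0, 0, 0.3], "angular": [0, 0, 0], "fingers": 0.75},
  {"delta_pos": [0, 0, 0.7], "angular": [0, 0, 0], "fingers": 0.75},
])

```text
time_s: 24.45
ee_pos: [0.5829, -0.3443, 0.3313]
tool_rot: [-0.004, 0.603, 0.797, 0.0]
wrist_force: [-0.7, 0.7, -0.2]
opening: 0.75
gripper_force: 0.0
```

Request:
apply_moves([
  {"delta_pos": [0, 0, 0.8], "angular": [0, 0, 0], "fingers": 0.75},
  {"delta_pos": [0, 0, 0.8], "angular": [0, 0, 0], "fingers": 0.75},
  {"delta_pos": [0, 0, 0.8], "angular": [0, 0, 0], "fingers": 0.75},
  {"delta_pos": [0, 0, 0], "angular": [0, 0, 0], "fingers": 0.75},
  {"delta_pos": [0, 0, 0], "angular": [0, 0, 0], "fingers": 0.75},
])

```text
time_s: 24.95
ee_pos: [0.5835, -0.3447, 0.4562]
tool_rot: [0.002, 0.603, 0.797, -0.0]
wrist_force: [0.3, 0.1, -0.7]
opening: 0.75
gripper_force: 0.0
```

```bash
python3 - <<'E'
from h import *
look("w17");print("--top");look("t17",.1335,"top")
E
```

```text
{'time_s': np.float64(24.95), 'ee_pos': array([ 0.5835, -0.3447,  0.4562]), 'opening': np.float64(0.7497), 'gripper_force': np.float64(0.0)}
[254.7   0.8] 42 [246   0  18   4] [ 0.5439 -0.2142  0.1335] lane -0.0623 -0.0015
[256.4  52.5] 877 [241  36  32  35] [ 0.5551 -0.2495  0.1335] lane -0.0253 -0.0002
[416.   95.5] 426 [388  65  55  73] [ 0.6914 -0.2454  0.1335] lane 0.0075 0.1321
[257.  114.6] 739 [242 100  31  30] [ 0.5688 -0.2961  0.1335] lane 0.0233 0.0003
[369.9 128.1] 764 [355 113  31  31] [ 0.6643 -0.2808  0.1335] lane 0.0344 0.0964
[374.7 152.3] 104 [368 139  20  25] [ 0.6759 -0.2992  0.1335] lane 0.0552 0.1027
[258.7 171.9] 640 [245 159  29  27] [ 0.5837 -0.3434  0.1335] lane 0.0729 0.0019
[343.8 221.6] 528 [331 209  27  26] [ 0.6722 -0.3676  0.1335] lane 0.12 0.0806
[119.9 235.6] 420 [ 80 228  65  38] [ 0.4755 -0.4376  0.1335] lane 0.1343 -0.1278
--top
{'time_s': np.float64(25.0), 'ee_pos': array([ 0.5834, -0.3446,  0.4541]), 'opening': np.float64(0.7514), 'gripper_force': np.float64(0.0)}
[205.   77.6] 768 [188  62  35  34] [0.9057 0.1597 0.1335] lane -0.3247 0.4478
[349.6 158.9] 76 [345 155  10   9] [ 0.6649 -0.2817  0.1335] lane 0.0353 0.0968
[378.6 157.4] 31 [376 154   6   7] [ 0.6719 -0.3681  0.1335] lane 0.1205 0.0802
[339.4 195.5] 51 [336 192   8   8] [ 0.5542 -0.2514  0.1335] lane -0.0237 -0.0017
[323.2 199.8] 51 [320 196   8   8] [ 0.5401 -0.2039  0.1335] lane -0.0733 -0.0024
[305.7 207.1] 130 [300 199  12  17] [ 0.5171 -0.1527  0.1335] lane -0.1288 -0.0107
```

View pics/w17.png

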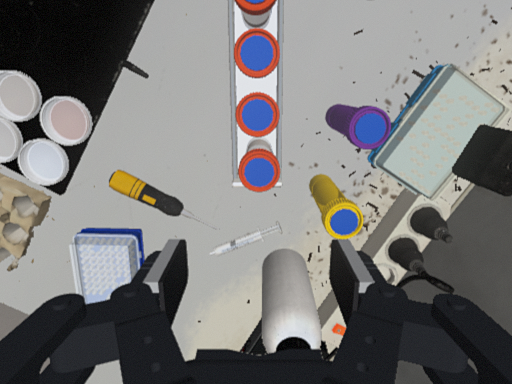

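All four blue-disc tubes stand in the lane, upright and released. They measure about -74, -25, +23 and +73 mm along it, and the arm is clear.

```bash
python3 -c "
from cell import r
print(r.hand_in())"
```

```text
the job is handed in; nothing more can be done
None
```

The job is handed in: both old tubes were brought forward to the front stop first, then the two new blue-disc tubes were stood behind them, all four standing released on the lane floor, and none of the other tubes was handled (no verdict was returned).

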